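Snug the hold-down clamp on the wooden pastry board

ROBOT

A 6-joint arm with a two-finger parallel gripper is mounted at the origin on a cart in front of the work surface, level with it; the furniture and walls round the work are solid. World frame = base frame: x ahead of the robot, y to its left, z up, the work surface at z = 0. Lengths are in mm, angles in rad, forces in N, time in s.
With the tool pointing down it reaches from about 325 to 925 mm from the base axis. Payload 3.1 kg.
Tool frame: the origin (TCP) lies between the finger pads; the fingertips stand 8 mm ahead of it and the grasp point (between the pads) lies 11 mm behind it (ctrl.finger_overhang is the distance from the TCP to the fingertips, in mm); z points along the fingers, x is the direction in which the jaws open and shut, and the axes are right-handed (so a half turn about z gives the same grasp; the last joint's range is limited). The gripper opens to 85 mm and grips with 20 to 120 N. Pads are 22 mm wide; open, the fingers measure 114 mm over their backs; the gripper's body (76 mm by 85 mm) begins 54 mm behind the grasp point. The pads swing forward as they close: fully open they stand 13 mm farther back than shut.
Start: joints at [-1.291, 0.217, 1.613, -0, 1.311, -0.112], TCP at [238.679, -577.643, 239.3] pointing down, gripper open.
Joint ranges: [-2.75, 2.75], [-0.78, 2.1], [0.31, 2.55], [-1.13, 4.27], [0.13, 2.63], [-2.58, 2.58]. Speed limits (rad/s): [2.79, 2.79, 3.14, 3.14, 3.14, 3.14].

INTERFACE

Orientations are given as [roll, pitch, yaw] about the fixed x, y, z axes, in that order (R = Rz(yaw) Ry(pitch) Rx(roll)).
In Python, from rig import ctrl, eyes, recognise, masks_of gives the robot as it stands. The module is installed in compiled form; this text tells all that it offers.
- The arm moves only by the tool servo_tool, never from a script. Its argument "rows" is a list that holds one entry, the list of rows, each a list of 7 numbers: the shift along the tool's x, y, z in m, then the turn, a rotation vector about the tool's x, y, z in rad, then the opening, from 0 (shut) to 1 (fully open). In form: [[[dx, dy, dz, ax, ay, az, hand], ...]]. A call has 1 to 5 rows; each row is the pose to reach, as a shift and turn from the pose commanded when the call began, along the tool's axes at that moment; what a row does not reach only later rows make up. A row lasts 1/12 s, in which the tool goes at most 41.7 mm and 7.16 degrees, less where a joint would pass 70% of its speed; a pose out of reach is approached as far as the arm can. A call with a gripper value outside its range is refused whole. The fingers move at their own pace and stop on an object; the grip force is fixed at half the most. Time passes only in rows, so rows that repeat a pose let the fingers close. It gives the time, the measured TCP pose, the force and the opening at its end, in the units of the state.
- ctrl.state(): the state, without advancing time (a new reading comes with each control period).
- eyes.get_image(name): name is "side" or "top"; returns a dict with "pixels" (400x640x3 uint8, blue, green, red), "vertical_fov" (degrees; the focal length in pixels is half the picture's height over the tangent of half this angle, whatever the lens; pixels are square), "cx", "cy" (the principal point, pixels), "dist_coeffs" ([k1, k2, p1, p2, k3] as OpenCV has them; the pictures are not rectified), "rvec" (rotation vector, rad) and "tvec" (3), from world to camera coordinates, as OpenCV has them. Camera axes: x right, y down, z forward; pixel columns grow to the right and rows downward; lengths in mm; the calibration is good to about 2 mm. A picture is of the moment at which its call begins. There is no depth.
- ctrl.hand_in(): hands the job in, once; it reports no verdict.
Trained networks look in a picture, given as the dict that the camera call returned (one of the last four; its "shot" number tells which), for a name from the list of things; names that differ only in an ending like _2 or _b are one class to them, and where a whole thing is asked for, a point or a joint stands for the part that bears it (a point fixed in the world has none). Each returns a list of dicts, best first, with "p" (0 to 1); they miss things now and then, are a little off and sometimes report something else, mostly with a low value. They report only what shows in the picture. A call takes as long as a camera call.
- recognise(picture, name): "xy" ([column, row] in pixels, amid what is visible of it).
- masks_of(picture, name): "region" (400x640 bool, what is visible of it) and "xy" ([column, row] in pixels, amid what is visible of it).
The state is a dict: "time": time; "joints": joint angles; "dq": joint speeds; "joint_torque": joint torques, N m; "eef_pos": TCP position; "ee_rot": TCP orientation; "contact_force": force on the tool from outside, world axes, zero at the start; "moment": the same for the moment, N m; "grip_width": finger opening in mm.
Only numpy, scipy, OpenCV 4.12 (cv2) and the standard library are available. Lean on these libraries where they do the work, as an engineer would, in place of code of your own. Each camera call takes 0.05 s, during which the arm holds its last target. There are 200 camera calls.

TASK

The wooden board must not slide about while pastry is rolled on it. Turn the red T-handle of the screw clamp that stands over the wooden board clockwise (seen from above) until its rubber foot meets the wood, then about an eighth of a turn more, so that it is snug but not cranked down hard, and let go. Do not shift the board, and leave the twin clamp over the glass board as it is: the glass must not be pressed.

Things in the scene. Friction and masses are not known exactly. Their poses are not given: they have to be found in the camera images.
- board_grip (a point): Centre of the red T-handle bar of the clamp over the wooden board: 70 mm long (own x), 14 wide (y), 18 high, centre 137 mm above the worktop, z up on the screw axis; 21 mm free below it over the grey arm. Pinch across its width at the middle from above. Clockwise from above lowers the foot 5 mm per rad; the bar keeps its height. Drag 0.12 N m; stays where left.
- board_pad: Black rubber foot, 30 mm across, right under that T-handle, turns with it. Origin: centre of its lower face, z up. Starts 1.7 to 4 mm above the board's top (0.35 to 0.8 rad of turn). Once down, its spring adds 25 N of pressure and 0.2 to 0.3 N m of handle torque per rad. The clamp is fixed: grey post 105 mm from the screw axis, away from the robot, on a black suction foot.
- wood_board: Plain brown wooden board, 290 x 235 x 8 mm, about 0.3 kg, loose, flat on the worktop, one long edge under its clamp's arm. Origin: centre of its underside, so its top is 8 mm above the origin; x along the long side, z up.
- glass_pad: The same rubber foot of the twin clamp (same grey arm and red T-handle), over the pale green glass board (171 x 301 x 10 mm); not to be turned. Origin: centre of its lower face, z up; its T-handle is right above it, 137 mm above the worktop.

How it is judged:
By the outcome, as a careful person would: the job done as asked, in the order asked, and still so for the second after the job is handed in, with the robot touching nothing.
It also fails if it takes over 35 s, if anything falls off the work surface, if the arm or the gripper's body presses on something with over 40 N, if the wrist force passes 120 N, or if a joint passes its speed limit or range.

## Working session

There is one attempt and no reset: what is moved stays moved. The work goes in short steps, Python scripts to look and compute and a tool call to move; the robot and the scene stay as the last step left them, time stands still between calls to the robot, and variables do not carry over. Pictures are saved under pics/ and viewed, about 8 in all and at most 12, crops included, and the job is handed in when it is done.

Besides the shell and the picture viewer there is one more tool, called in YAML: its name, and indented under it one key for each argument. servo_tool: Moves the arm, as the interface text tells. Its arguments: {"type":"object","properties":{"rows":{"type":"array"}},"required":["rows"]}

```bash
mkdir -p pics; cat > h.py <<'E'
from rig import ctrl, eyes, recognise, masks_of
import numpy as np, cv2
def cam(p):
    f=200/np.tan(np.radians(p["vertical_fov"])/2)
    return np.array([[f,0,p["cx"]],[0,f,p["cy"]],[0,0,1]]),np.array(p["dist_coeffs"],float)
def ray(p,xy):
    K,d=cam(p); u=cv2.undistortPoints(np.array([[xy]],float),K,d)[0,0]
    R=cv2.Rodrigues(np.array(p["rvec"],float))[0]; t=np.array(p["tvec"],float).ravel()
    return -R.T@t, R.T@np.array([u[0],u[1],1])
def atz(p,xy,z):
    o,r=ray(p,xy); return o+r*(z-o[2])/r[2]
def tri(p,a,q,b):
    o,r=ray(p,a);o2,r2=ray(q,b)
    s=np.linalg.lstsq(np.c_[r,-r2],o2-o,rcond=None)[0]
    x,y=o+r*s[0],o2+r2*s[1]; return (x+y)/2,np.linalg.norm(x-y)
def proj(p,X):
    K,d=cam(p); return cv2.projectPoints(np.array(X,float).reshape(-1,3),np.array(p["rvec"],float),np.array(p["tvec"],float),K,d)[0][:,0]
E
python3 - <<'E'
from h import *
s=eyes.get_image("side");t=eyes.get_image("top")
cv2.imwrite("pics/s.png",s["pixels"]);cv2.imwrite("pics/t.png",t["pixels"])
for n in ["board_grip","board_pad","wood_board","glass_pad"]:
    for nm,p in(("s",s),("t",t)):
        print(n,nm,[(np.round(r["xy"],1).tolist(),round(r["p"],2)) for r in recognise(p,n)])
for p in (s,t): print(ray(p,(320,200)))
print(ctrl.state())
E
```

```text
board_grip s [([319.5, 249.4], 0.75)]
board_grip t [([197.5, 193.3], 0.89)]
board_pad s []
board_pad t [([218.2, 200.3], 0.43)]
wood_board s [([309.4, 189.2], 0.74), ([357.3, 304.4], 0.7)]
wood_board t [([204.4, 236.7], 0.78)]
glass_pad s [([357.4, 304.0], 0.71)]
glass_pad t [([430.2, 199.5], 0.53)]
(array([566.7775506 , 879.95023827, 685.54354758]), array([-0.03359307, -0.87850943, -0.47659778]))
(array([ 437.81852237, -176.32482739,  956.43955738]), array([ 0.10431566,  0.00992984, -0.99452543]))
{'time': 0.5, 'joints': array([-1.29121813e+00,  2.16955166e-01,  1.61344936e+00, -2.16702443e-06,
        1.31128926e+00, -1.12211507e-01]), 'dq': array([-7.06363451e-04, -1.49296424e-03,  6.79035949e-05, -1.39429907e-03,
        9.16166103e-04, -1.30062946e-03]), 'joint_torque': array([ 1.19477372e-04, -3.96394265e+01, -3.03836095e+01, -1.90283308e-04,
        2.19358008e-03,  8.79227741e-06]), 'eef_pos': array([ 238.66164579, -577.62401713,  239.24016708]), 'ee_rot': array([-3.14158341e+00,  1.00728772e-04, -1.17900606e+00]), 'contact_force': array([-1.34067587, -0.77330182,  0.59234689]), 'moment': array([ 0.0046964 ,  0.02878749, -0.042304  ]), 'grip_width': 85.02620505010364}
```

View pics/s.png

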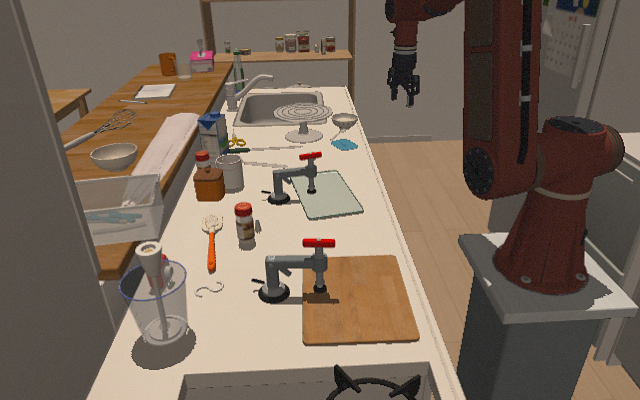

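View pics/t.png

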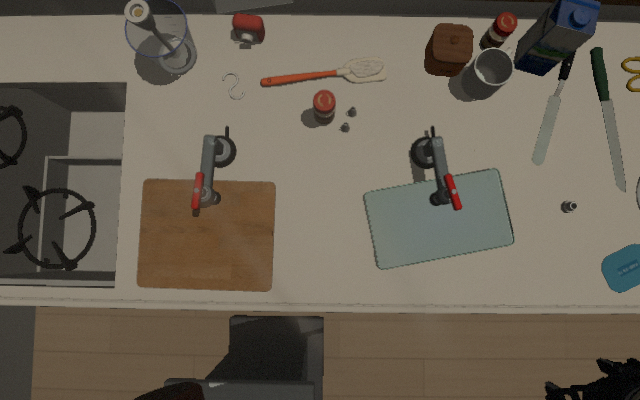

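The side view shows the wooden board's clamp with its red handle at about (319,243), and the top view shows it at (197,191), running roughly along world x. The glass clamp's handle is at (311,156) in the side view and (453,191) in the top view. Next I measure the bar.

```bash
cat > bar.py <<'E'
from h import *
def red(p,c,h=30):
    hsv=cv2.cvtColor(np.ascontiguousarray(p["pixels"]),cv2.COLOR_BGR2HSV)
    m=((hsv[...,0]<6)|(hsv[...,0]>174))&(hsv[...,1]>150)&(hsv[...,2]>60)
    k=np.zeros_like(m);x,y=map(int,c);k[y-h:y+h,x-h:x+h]=1
    return m&k
def rect(m): 
    ys,xs=np.nonzero(m); return cv2.minAreaRect(np.c_[xs,ys].astype(np.float32))
E
python3 - <<'E'
from bar import *
s=eyes.get_image("side");t=eyes.get_image("top")
a=red(s,(319,243));b=red(t,(197,191))
print(rect(a),rect(b),a.sum(),b.sum())
for nm,p in(("s",s),("t",t)):
    r=masks_of(p,"board_grip")[:1]
    for q in r: print(nm,q["p"],q["xy"],q["region"].sum())
m=lambda k:np.array(np.nonzero(k)[::-1]).mean(1)
print(tri(s,m(a),t,m(b)))
# fit by silhouette: box 70x14x18, yaw, centre
from scipy.optimize import minimize
def hull(p,c,yaw):
    C=np.array([[i*35,j*7,k*9] for i in(-1,1) for j in(-1,1) for k in(-1,1)],float)
    R=np.array([[np.cos(yaw),-np.sin(yaw),0],[np.sin(yaw),np.cos(yaw),0],[0,0,1]])
    P=proj(p,C@R.T+c); im=np.zeros((400*4,640*4),np.uint8)
    cv2.fillConvexPoly(im,cv2.convexHull(((P+.5)*4).astype(np.int32)),1)
    return cv2.resize(im.astype(np.float32),(640,400),interpolation=cv2.INTER_AREA)
def cost(v): return sum(np.abs(hull(p,v[:3],v[3]/50)-k).sum() for p,k in((s,a),(t,b)))
c0=tri(s,m(a),t,m(b))[0]
best=min((minimize(cost,[*c0,y*50],method="Nelder-Mead",options=dict(initial_simplex=np.array([[*c0,y*50]]+[[*(c0+4*e),y*50] for e in np.eye(3)]+[[*c0,y*50+5]]))) for y in(-.3,0,.3)),key=lambda r:r.fun)
print(best.x[:3],best.x[3]/50,best.fun)
for n in["top","side"]:
  p={"top":t,"side":s}[n]; r=recognise(p,"board_pad"); print(n,r)
B=masks_of(t,"wood_board")[0]["region"];rr=rect(B);pts=[atz(t,q,8)[:2] for q in cv2.boxPoints(rr)];print(np.round(pts))
np.save("board0.npy",np.array(pts))
v=t["pixels"][130:300,110:310];w=s["pixels"][220:350,240:430]
cv2.imwrite("pics/c.png",np.vstack([cv2.resize(v,(600,300),interpolation=2),cv2.resize(w,(600,300),interpolation=2)]))
E
```

```text
((318.5, 243.0), (8.0, 31.0), 90.0) ((197.17568969726562, 190.44595336914062), (7.39795446395874, 36.003379821777344), 9.462322235107422) 249 185
s 0.71 [315.3, 247.5] 515
t 0.7 [198.1, 195.0] 444
(array([539.40300248,  62.02144549, 138.5038969 ]), np.float64(2.0852470361570994))
[539.90859411  60.25509359 137.20841849] -0.11802383334143088 319.3125
top [{'xy': [220.0, 199.2], 'p': 0.55}]
side []
[[346. 224.]
 [583. 228.]
 [575. -70.]
 [341. -67.]]
```

View pics/c.png

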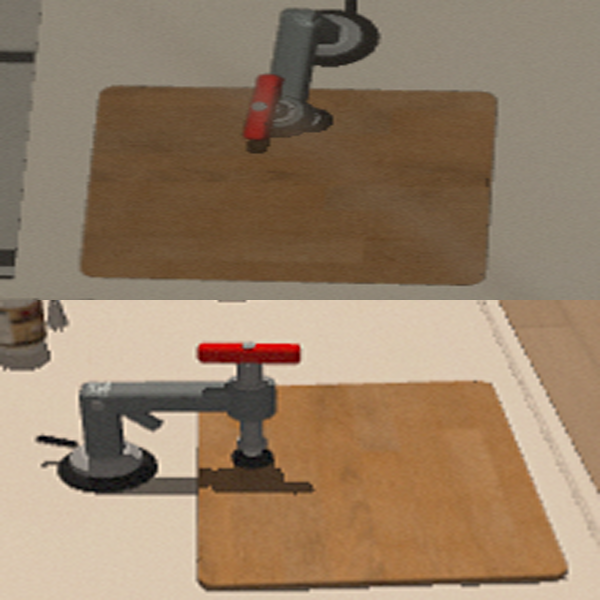

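```bash
cat >> h.py <<'E'
def plan(target,yaw):
    "remaining move in the tool axes (m, rad)"
    s=ctrl.state();p=s["eef_pos"];w=s["ee_rot"][2];d=np.array(target)-p
    c,n=np.cos(w),np.sin(w); dy=yaw-w
    return np.round([(d[0]*c+d[1]*n)/1e3,(d[0]*n-d[1]*c)/1e3,-d[2]/1e3,-dy],4)
E
python3 - <<'E'
from bar import *
s=eyes.get_image("side");t=eyes.get_image("top")
b=red(t,(197,191));a=red(s,(319,243))
for p,k,z in((t,b,146),(s,a,137)):
    r=rect(k);q=cv2.boxPoints(r);e=[ (q[i]+q[(i+1)%4])/2 for i in range(4)]
    L=[np.linalg.norm(e[i]-e[i+2]) for i in(0,1)];i=int(np.argmax(L))
    A,B=atz(p,e[i],z),atz(p,e[i+2],z);d=A-B;print(A,B,np.linalg.norm(d),np.arctan(d[1]/d[0]),(A+B)/2)
r=rect(red(t,(453,191)));print(r)
print("plan",plan([540,61,235],1.45),plan([540,61,235],1.45-np.pi))
E
```

```text
[571.10173538  55.48908285 146.        ] [504.79955024  64.5407979  146.        ] 66.91721228443915 -0.13568330367271247 [537.95064281  60.01494037 146.        ]
[507.56405704  63.48612558 137.        ] [573.61444407  58.46538656 137.        ] 66.24093483077436 -0.07586787186089049 [540.58925056  60.97575607 137.        ]
((452.9500427246094, 191.34999084472656), (36.68241882324219, 6.640782356262207), 71.56504821777344)
plan [-0.4752 -0.5224  0.0043 -2.629 ] [-0.4752 -0.5224  0.0043  0.5126]
```

servo_tool:
  rows:
    - [[-0.028,-0.0305,0,0,0,-0.124,1],[-0.056,-0.061,0,0,0,-0.248,1],[-0.084,-0.0915,0,0,0,-0.372,1],[-0.112,-0.122,0,0,0,-0.496,1],[-0.14,-0.1525,0,0,0,-0.62,1]]

```text
time: 1.37
eef_pos: [326.6, -388.4, 239.3]
ee_rot: [-3.142, -0.0, -0.554]
contact_force: [1.2, 0.3, 0.0]
grip_width: 85.3
```

```bash
python3 -c "
from h import *
print(plan([539.5,60.8,225],1.45),ctrl.state()['joints'])"
```

```text
[-0.0551 -0.494   0.0143 -2.0038] [-1.01018489e+00 -3.67753505e-02  1.88683802e+00  2.59220836e-04
  1.29120292e+00 -4.56482965e-01]
```

servo_tool:
  rows:
    - [[-0.0045,-0.041,0.001,0,0,-0.124,1],[-0.009,-0.082,0.002,0,0,-0.248,1],[-0.0135,-0.123,0.003,0,0,-0.372,1],[-0.018,-0.164,0.004,0,0,-0.496,1],[-0.0225,-0.205,0.005,0,0,-0.62,1]]

```text
time: 1.78
eef_pos: [416.3, -202.5, 234.7]
ee_rot: [3.141, -0.001, 0.067]
contact_force: [0.2, 0.7, 1.1]
grip_width: 84.9
```

```bash
python3 -c "
from h import *
print(plan([539.5,60.8,225],1.45),ctrl.state()['joints'])"
```

```text
[ 0.1404 -0.2545  0.0097 -1.3833] [-6.04506388e-01 -1.35931394e-01  1.98743649e+00  7.64365170e-05
  1.28882688e+00 -6.71252499e-01]
```

servo_tool:
  rows:
    - [[0.02,-0.036,0.0015,0,0,-0.124,1],[0.04,-0.072,0.003,0,0,-0.248,1],[0.06,-0.108,0.0045,0,0,-0.372,1],[0.08,-0.144,0.006,0,0,-0.496,1],[0.1,-0.18,0.0075,0,0,-0.62,1]]

```text
time: 2.2
eef_pos: [505.3, -16.5, 227.2]
ee_rot: [3.141, -0.001, 0.687]
contact_force: [0.8, -0.6, -0.2]
grip_width: 85.1
```

```bash
python3 -c "
from h import *
print(plan([539.5,60.8,215],1.45),ctrl.state()['joints'])"
```

```text
[ 0.0755 -0.038   0.0122 -0.7627] [-1.71409989e-01 -3.00157594e-02  1.90383303e+00 -1.57066442e-04
  1.26661835e+00 -8.58703590e-01]
```

servo_tool:
  rows:
    - [[0.0155,-0.008,0.003,0,0,-0.124,1],[0.031,-0.016,0.005,0,0,-0.248,1],[0.0465,-0.024,0.007,0,0,-0.372,1],[0.062,-0.031,0.01,0,0,-0.496,1],[0.0755,-0.038,0.012,0,0,-0.62,1]]

```text
time: 2.62
eef_pos: [539.8, 59.7, 214.7]
ee_rot: [3.141, -0.0, 1.308]
contact_force: [-0.8, 0.4, -0.3]
grip_width: 85.3
```

```bash
python3 - <<'E'
from h import *
print(plan([539.5,60.8,129],1.45),ctrl.state()['joints'],ctrl.state()['moment'])
s=eyes.get_image("side");t=eyes.get_image("top")
v=t["pixels"][100:300,80:340];w=s["pixels"][130:330,190:450]
cv2.imwrite("pics/d.png",np.vstack([cv2.resize(v,(390,300),interpolation=2),cv2.resize(w,(390,300),interpolation=2)]))
E
```

```text
[ 0.001  -0.0005  0.0857 -0.1422] [-1.91750775e-02  6.55724986e-02  1.83115444e+00  8.76260437e-05
  1.24466691e+00 -1.32699474e+00] [-0.02611216 -0.0142971  -0.00666986]
```

View pics/d.png

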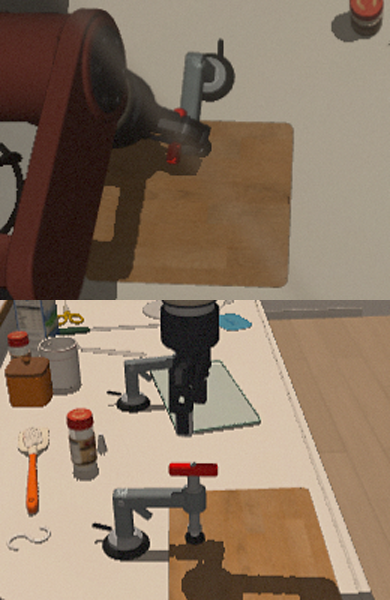

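The top view shows the gripper over the handle, and the side view shows the two fingers on either side of it with the handle's centre at crop (193,469). So I go down.

servo_tool:
  rows:
    - [[0.001,-0.0005,0.012,0,0,-0.1,0.7],[0.001,-0.0005,0.035,0,0,-0.142,0.7],[0.001,-0.0005,0.058,0,0,-0.142,0.7],[0.001,-0.0005,0.076,0,0,-0.142,0.7],[0.001,-0.0005,0.0855,0,0,-0.142,0.7]]

```text
time: 3.13
eef_pos: [537.1, 58.9, 126.8]
ee_rot: [-3.137, 0.001, 1.44]
contact_force: [-0.7, -0.7, 0.5]
grip_width: 59.8
```

```bash
python3 - <<'E'
from h import *
print(plan([539.5,60.8,129],1.45),ctrl.state()['moment'])
s=eyes.get_image("side")
w=s["pixels"][190:320,230:430]
cv2.imwrite("pics/e.png",cv2.resize(w,(600,390),interpolation=2))
E
```

```text
[ 0.0022  0.0021 -0.0022 -0.0097] [-0.03574996 -0.01394052 -0.03980432]
```

View pics/e.png

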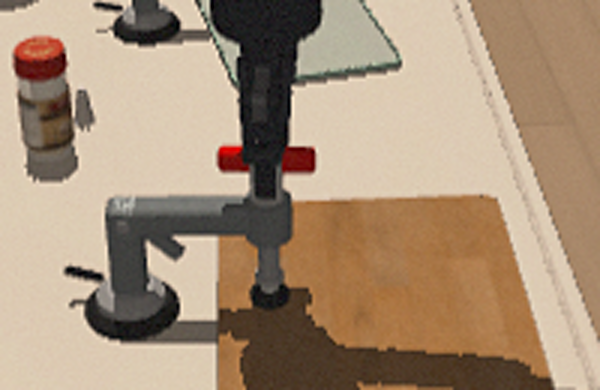

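The near finger is in front of the bar's middle (crop 265,160), with its tip above the grey arm. I now close the jaws.

servo_tool:
  rows:
    - [[0,0,0,0,0,0,0.5],[0,0,0,0,0,0,0.3],[0,0,0,0,0,0,0.2],[0,0,0,0,0,0,0.1],[0,0,0,0,0,0,0]]

```text
time: 3.6
eef_pos: [540.8, 61.0, 131.5]
ee_rot: [3.138, -0.004, 1.442]
contact_force: [-0.6, 5.2, 3.7]
grip_width: 14.5
```

servo_tool:
  rows:
    - [[0,0,0,0,0,0,0],[0,0,0,0,0,0,0],[0,0,0,0,0,0,0],[0,0,0,0,0,0,0]]

```text
time: 3.93
eef_pos: [540.8, 61.0, 131.5]
ee_rot: [3.138, -0.003, 1.443]
contact_force: [0.0, 5.3, 4.2]
grip_width: 14.5
```

```bash
cat > st.py <<'E'
from h import *
s=ctrl.state();print(s["time"],s["eef_pos"].round(1),s["ee_rot"].round(3),s["contact_force"].round(1),s["moment"].round(3),round(s["grip_width"],1),s["joints"][5].round(3),s["joint_torque"].round(3))
E
python3 st.py
```

```text
3.9333 [540.8  61.  131.5] [ 3.138e+00 -3.000e-03  1.443e+00] [0.  5.3 4.2] [ 0.956 -0.005 -0.034] 14.5 -1.462 [-2.8180e+00 -3.1614e+01 -2.5048e+01 -1.4320e+00 -8.4000e-02 -1.9000e-02]
```

servo_tool:
  rows:
    - [[0,0,0,0,0,0.02,0],[0,0,0,0,0,0.04,0],[0,0,0,0,0,0.06,0],[0,0,0,0,0,0.08,0],[0,0,0,0,0,0.1,0]]

```text
time: 4.35
eef_pos: [540.8, 60.9, 131.5]
ee_rot: [3.138, -0.003, 1.342]
contact_force: [-0.2, 5.4, 4.4]
grip_width: 14.4
```

```bash
cat > st.py <<'E'
from h import *
M=[];J=[]
for i in range(5):
    s=ctrl.state();M.append(s["moment"][2]);J.append(s["joint_torque"][5])
    if i==0: s0=s
    if i<4: eyes.get_image("side")
print(round(s["time"],2),s0["eef_pos"].round(1),"yaw",s0["ee_rot"][2].round(3),s["ee_rot"][2].round(3),"F",s["contact_force"].round(1),"Mz",np.round(M,3),"mean",np.mean(M).round(3),"tq6",np.round(J,3))
E
python3 st.py
```

```text
4.55 [540.8  60.9 131.5] yaw 1.342 1.343 F [0.9 5.9 4.8] Mz [0.183 0.016 0.013 0.004 0.005] mean 0.044 tq6 [-0.046  0.08   0.066  0.018  0.008]
```

servo_tool:
  rows:
    - [[0,0,0,0,0,0.025,0],[0,0,0,0,0,0.05,0],[0,0,0,0,0,0.075,0],[0,0,0,0,0,0.1,0]]

```text
time: 4.88
eef_pos: [540.8, 60.8, 131.5]
ee_rot: [3.139, -0.003, 1.242]
contact_force: [-0.1, 5.3, 4.8]
grip_width: 14.0
```

```bash
cat > lg.py <<'E'
from h import *
s=ctrl.state();l=f'{s["time"]:.2f} {1.443-s["ee_rot"][2]:.3f} {s["moment"][2]:.3f} {s["joint_torque"][5]:.3f} {s["dq"][5]:.3f}'
open("log.txt","a").write(l+"\n");print(l,s["eef_pos"].round(1),s["contact_force"].round(1),s["moment"].round(2))
E
python3 lg.py
```

```text
4.88 0.201 0.092 -0.090 0.300 [540.8  60.8 131.5] [-0.1  5.3  4.8] [0.91 0.02 0.09]
```

servo_tool:
  rows:
    - [[0,0,0,0,0,0.025,0],[0,0,0,0,0,0.05,0],[0,0,0,0,0,0.075,0]]

```text
time: 5.13
eef_pos: [540.7, 60.8, 131.5]
ee_rot: [3.139, -0.003, 1.167]
contact_force: [-0.2, 5.0, 5.7]
grip_width: 14.5
```

```bash
python3 lg.py
```

```text
5.13 0.276 0.115 -0.085 0.297 [540.7  60.8 131.5] [-0.2  5.   5.7] [0.85 0.06 0.11]
```

servo_tool:
  rows:
    - [[0,0,0,0,0,0.025,0],[0,0,0,0,0,0.05,0],[0,0,0,0,0,0.075,0]]

```text
time: 5.38
eef_pos: [540.7, 60.7, 131.5]
ee_rot: [3.139, -0.003, 1.092]
contact_force: [0.5, 5.7, 5.5]
grip_width: 14.3
```

```bash
python3 lg.py
```

```text
5.38 0.351 0.150 -0.085 0.298 [540.7  60.7 131.5] [0.5 5.7 5.5] [0.82 0.12 0.15]
```

servo_tool:
  rows:
    - [[0,0,0,0,0,0.025,0],[0,0,0,0,0,0.05,0],[0,0,0,0,0,0.075,0]]

```text
time: 5.63
eef_pos: [540.7, 60.7, 131.5]
ee_rot: [3.139, -0.003, 1.017]
contact_force: [-1.3, 5.0, 5.3]
grip_width: 14.4
```

```bash
python3 lg.py
```

```text
5.63 0.426 0.100 -0.084 0.295 [540.7  60.7 131.5] [-1.3  5.   5.3] [0.84 0.1  0.1 ]
```

servo_tool:
  rows:
    - [[0,0,0,0,0,0.025,0],[0,0,0,0,0,0.05,0],[0,0,0,0,0,0.075,0]]

```text
time: 5.88
eef_pos: [540.7, 60.6, 131.5]
ee_rot: [3.14, -0.003, 0.942]
contact_force: [-0.6, 4.8, 6.5]
grip_width: 14.4
```

```bash
python3 lg.py
```

```text
5.88 0.501 0.139 -0.084 0.298 [540.7  60.6 131.5] [-0.6  4.8  6.5] [0.75 0.08 0.14]
```

servo_tool:
  rows:
    - [[0,0,0,0,0,0.025,0],[0,0,0,0,0,0.05,0],[0,0,0,0,0,0.075,0]]

```text
time: 6.13
eef_pos: [540.6, 60.6, 131.5]
ee_rot: [3.14, -0.003, 0.867]
contact_force: [-0.2, 4.5, 5.4]
grip_width: 14.4
```

```bash
python3 lg.py
```

```text
6.13 0.576 0.100 -0.083 0.297 [540.6  60.6 131.5] [-0.2  4.5  5.4] [0.77 0.15 0.1 ]
```

servo_tool:
  rows:
    - [[0,0,0,0,0,0.025,0],[0,0,0,0,0,0.05,0],[0,0,0,0,0,0.075,0]]

```text
time: 6.38
eef_pos: [540.6, 60.5, 131.5]
ee_rot: [3.14, -0.003, 0.792]
contact_force: [-0.3, 4.0, 6.0]
grip_width: 14.1
```

```bash
python3 lg.py
```

```text
6.38 0.651 0.109 -0.083 0.297 [540.6  60.5 131.5] [-0.3  4.   6. ] [0.83 0.08 0.11]
```

servo_tool:
  rows:
    - [[0,0,0,0,0,0.025,0],[0,0,0,0,0,0.05,0],[0,0,0,0,0,0.075,0]]

```text
time: 6.63
eef_pos: [540.5, 60.5, 131.5]
ee_rot: [3.14, -0.003, 0.717]
contact_force: [-1.1, 3.8, 6.0]
grip_width: 14.5
```

```bash
python3 lg.py
```

```text
6.63 0.726 0.139 -0.083 0.299 [540.5  60.5 131.5] [-1.1  3.8  6. ] [0.75 0.18 0.14]
```

servo_tool:
  rows:
    - [[0,0,0,0,0,0.025,0],[0,0,0,0,0,0.05,0],[0,0,0,0,0,0.075,0]]

```text
time: 6.88
eef_pos: [540.5, 60.4, 131.5]
ee_rot: [3.141, -0.003, 0.642]
contact_force: [-1.0, 4.4, 5.4]
grip_width: 14.4
```

```bash
python3 lg.py
```

```text
6.88 0.801 0.160 -0.068 0.296 [540.5  60.4 131.5] [-1.   4.4  5.4] [0.7  0.16 0.16]
```

servo_tool:
  rows:
    - [[0,0,0,0,0,0.025,0],[0,0,0,0,0,0.05,0],[0,0,0,0,0,0.075,0]]

```text
time: 7.13
eef_pos: [540.5, 60.4, 131.5]
ee_rot: [3.141, -0.003, 0.567]
contact_force: [-1.4, 4.7, 6.4]
grip_width: 14.3
```

```bash
python3 lg.py
```

```text
7.13 0.876 0.161 -0.049 0.296 [540.5  60.4 131.5] [-1.4  4.7  6.4] [0.67 0.19 0.16]
```

servo_tool:
  rows:
    - [[0,0,0,0,0,0.025,0],[0,0,0,0,0,0.05,0],[0,0,0,0,0,0.075,0]]

```text
time: 7.38
eef_pos: [540.4, 60.4, 131.5]
ee_rot: [3.141, -0.003, 0.492]
contact_force: [-1.4, 4.8, 6.3]
grip_width: 14.2
```

```bash
python3 lg.py
```

```text
7.38 0.951 0.129 -0.030 0.296 [540.4  60.4 131.5] [-1.4  4.8  6.3] [0.71 0.29 0.13]
```

The joint 6 torque starts to rise at 0.74 rad of turn, at 0.25 N m/rad, which is the foot meeting the wood. An eighth of a turn more puts the end at about 1.525 rad, so 0.575 rad is left.

servo_tool:
  rows:
    - [[0,0,0,0,0,0.025,0],[0,0,0,0,0,0.05,0],[0,0,0,0,0,0.075,0],[0,0,0,0,0,0.1,0],[0,0,0,0,0,0.125,0]]

```text
time: 7.8
eef_pos: [540.3, 60.4, 131.5]
ee_rot: [3.142, -0.003, 0.367]
contact_force: [-1.7, 4.2, 6.8]
grip_width: 14.4
```

servo_tool:
  rows:
    - [[0,0,0,0,0,0.025,0],[0,0,0,0,0,0.05,0],[0,0,0,0,0,0.075,0],[0,0,0,0,0,0.1,0],[0,0,0,0,0,0.125,0]]

```text
time: 8.22
eef_pos: [540.2, 60.3, 131.5]
ee_rot: [-3.141, -0.002, 0.243]
contact_force: [-1.8, 3.6, 6.6]
grip_width: 14.4
```

```bash
python3 lg.py
```

```text
8.22 1.200 0.240 0.032 0.297 [540.2  60.3 131.5] [-1.8  3.6  6.6] [0.67 0.33 0.24]
```

servo_tool:
  rows:
    - [[0,0,0,0,0,0.025,0],[0,0,0,0,0,0.05,0],[0,0,0,0,0,0.075,0],[0,0,0,0,0,0.1,0],[0,0,0,0,0,0.125,0]]

```text
time: 8.63
eef_pos: [540.1, 60.3, 131.5]
ee_rot: [-3.141, -0.002, 0.118]
contact_force: [-2.3, 3.6, 7.0]
grip_width: 14.1
```

servo_tool:
  rows:
    - [[0,0,0,0,0,0.025,0],[0,0,0,0,0,0.05,0],[0,0,0,0,0,0.075,0],[0,0,0,0,0,0.1,0],[0,0,0,0,0,0.125,0]]

```text
time: 9.05
eef_pos: [540.0, 60.3, 131.5]
ee_rot: [-3.141, -0.002, -0.007]
contact_force: [-2.6, 3.4, 6.3]
grip_width: 13.6
```

```bash
python3 lg.py
```

```text
9.05 1.450 0.261 0.094 0.295 [540.   60.3 131.5] [-2.6  3.4  6.3] [0.6  0.43 0.26]
```

servo_tool:
  rows:
    - [[0,0,0,0,0,0.025,0],[0,0,0,0,0,0.05,0],[0,0,0,0,0,0.075,0],[0,0,0,0,0,0.075,0],[0,0,0,0,0,0.075,0]]

```text
time: 9.47
eef_pos: [539.9, 60.3, 131.5]
ee_rot: [-3.141, -0.002, -0.081]
contact_force: [-2.8, 3.4, 7.6]
grip_width: 14.3
```

```bash
python3 lg.py
```

```text
9.47 1.524 0.175 0.205 -0.002 [539.9  60.3 131.5] [-2.8  3.4  7.6] [0.72 0.42 0.18]
```

servo_tool:
  rows:
    - [[0,0,0,0,0,0,0.2],[0,0,0,0,0,0,0.4],[0,0,0,0,0,0,0.5],[0,0,0,0,0,0,0.5],[0,0,0,0,0,0,0.5]]

```text
time: 9.88
eef_pos: [539.0, 59.3, 129.0]
ee_rot: [3.141, 0.0, -0.082]
contact_force: [0.6, -0.4, -0.5]
grip_width: 42.9
```

```bash
python3 lg.py
```

```text
9.88 1.525 -0.045 0.000 -0.001 [539.   59.3 129. ] [ 0.6 -0.4 -0.5] [-0.    0.03 -0.05]
```

servo_tool:
  rows:
    - [[0,0,-0.015,0,0,0,0.5],[0,0,-0.04,0,0,0,0.5],[0,0,-0.075,0,0,0,0.5],[0,0,-0.11,0,0,0,0.5],[0,0,-0.14,0,0,0,0.5]]

```text
time: 10.3
eef_pos: [539.3, 59.4, 271.2]
ee_rot: [3.141, -0.001, -0.082]
contact_force: [1.2, -0.3, 0.8]
grip_width: 42.8
```

servo_tool:
  rows:
    - [[-0.015,0.037,0,0,0,0,0.5],[-0.03,0.074,0,0,0,0,0.5],[-0.045,0.111,0,0,0,0,0.5],[-0.06,0.148,0,0,0,0,0.5],[-0.075,0.185,0,0,0,0,0.5]]

```text
time: 10.72
eef_pos: [448.0, -120.0, 269.2]
ee_rot: [3.141, -0.0, -0.081]
contact_force: [0.2, 0.1, 0.5]
grip_width: 43.1
```

servo_tool:
  rows:
    - [[-0.015,0.037,0,0,0,0,0.5],[-0.03,0.074,0,0,0,0,0.5],[-0.045,0.111,0,0,0,0,0.5],[-0.06,0.148,0,0,0,0,0.5],[-0.075,0.185,0,0,0,0,0.5]]

```text
time: 11.13
eef_pos: [357.9, -298.4, 269.2]
ee_rot: [3.141, -0.0, -0.082]
contact_force: [0.5, -0.4, -0.5]
grip_width: 42.6
```

servo_tool:
  rows:
    - [[-0.015,0.037,0,0,0,0,0.5],[-0.03,0.074,0,0,0,0,0.5],[-0.045,0.111,0,0,0,0,0.5],[-0.045,0.111,0,0,0,0,0.5]]

```text
time: 11.47
eef_pos: [301.8, -409.5, 269.3]
ee_rot: [3.137, 0.002, -0.089]
contact_force: [1.0, 0.5, 0.6]
grip_width: 42.7
```

```bash
python3 - <<'E'
from bar import *
s=eyes.get_image("side");t=eyes.get_image("top")
for p,c,z in((t,(197,191),146),(s,(319,243),137)):
    k=red(p,c);r=rect(k);q=cv2.boxPoints(r);e=[(q[i]+q[(i+1)%4])/2 for i in range(4)]
    i=int(np.argmax([np.linalg.norm(e[j]-e[j+2]) for j in(0,1)]))
    A,B=atz(p,e[i],z),atz(p,e[i+2],z);d=A-B;print(r,np.arctan2(d[1],d[0]),(A+B)/2)
print("glass handle",rect(red(t,(453,191))))
B=masks_of(t,"wood_board")[0]["region"];print(np.round([atz(t,q,8)[:2] for q in cv2.boxPoints(rect(B))]),np.load("board0.npy").round())
v=t["pixels"][130:300,110:310];w=s["pixels"][220:350,240:430]
o=cv2.imread("pics/t.png")[130:300,110:310];d=cv2.absdiff(o,v)
R=lambda a:cv2.resize(a,(390,290),interpolation=2)
ow=cv2.imread("pics/s.png")[220:350,240:430]
cv2.imwrite("pics/f.png",np.vstack([np.hstack([R(v),R(o)]),np.hstack([R(w),R(ow)])]))
E
```

```text
((197.5, 189.5), (7.0, 37.0), 90.0) -1.558808116531156 [539.48248535  58.9170461  146.        ]
((318.5262451171875, 242.99862670898438), (22.23238754272461, 6.096824645996094), 86.98721313476562) -1.5866677289880182 [540.47628969  59.36433398 137.        ]
glass handle ((452.9500427246094, 191.34999084472656), (36.68241882324219, 6.640782356262207), 71.56504821777344)
[[346. 223.]
 [584. 225.]
 [575. -70.]
 [340. -66.]] [[346. 224.]
 [583. 228.]
 [575. -70.]
 [341. -67.]]
```

View pics/f.png

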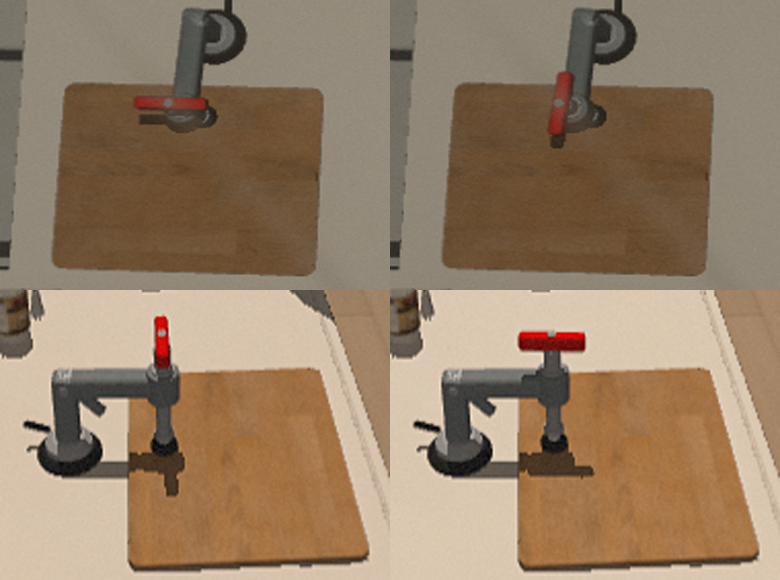

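The left pictures (now) show the bar square to the grey arm, the foot on the wood, and the board where it was. The glass clamp's handle has not changed. I hand the job in.

```bash
python3 -c "
from rig import ctrl
print(ctrl.hand_in())"
```

```text
the job is handed in; nothing more can be done
None
```

I turned the red T-handle over the wooden board clockwise by about 1.52 rad, let go, backed the arm away and handed the job in at about 11.6 s.

- **Snugness:** the joint 6 torque began to rise at about 0.74 rad, at 0.25 N m/rad, which is the foot meeting the wood. The turn past that point was about 0.78 rad, an eighth of a turn.
- **Board and glass clamp:** the wooden board's measured corners moved by 3 mm at most, which is within the error of the image mask. The glass clamp's handle looks exactly the same in the top view before and after.
- **Forces:** none of the wrist force readings went above about 9 N, and they were back to zero after letting go.
- **Disagreement:** in the pictures the bar turned about 1.45 rad, against 1.52 rad for the tool. That is about the error of a coarse image fit, but a slip of up to 0.07 rad in the jaws is possible. The turn past contact would then be about 0.7 rad.

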